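# Load a specimen carrier through the sprung gate of a slide scanner

### The job

Take the specimen carrier with the blue cap, set it down on the aluminium loading lane in front of the orange flap gate and let go of it. Then push it from behind through the gate and firmly home against the hidden cushioned stop inside, whose depth must be felt for: press it there for a moment with about 12 N, never push with 20 N or more, and draw back so that the flaps swing shut behind it. Keep the carrier upright, and leave the other carriers and things on the bench alone.

Things in the scene. Friction and masses are not known exactly. Their poses are not given: they have to be found in the camera images.
- carrier_mid (a point): Centre of the blue-capped carrier, 26.5 mm above its underside; x along its long side, z up. Loose grey block 80 x 44 x 25 mm high, both ends tapering over 20 mm to end faces 24 mm wide; on it an amber jar (38 mm wide, to 35 mm height) with a round blue cap (40 mm wide, 35 to 53 mm up). 0.15 to 0.3 kg. Two look-alikes have red and white caps. Either end may lead, long side along the lane.
- dock: Scanner's loading dock, fixed. Origin on the bench midway between the gate hinges in the plane of the shut flaps; +x runs along the lane inwards (pushing direction), z up. Aluminium lane floor 8 mm above the bench, 130 mm wide, x = -120 to 140 mm. All x, y below are in this frame.
- lane_entry (a point): Point on the lane floor (8 mm up) at dock x = -70 mm, y = 0: where the carrier is set down. Open at the sides for x < -67 mm; then dark strips 8 mm high (tops 16 mm above the bench) flare inwards from about 70 mm apart to a lane 48 mm wide, x = -38 to -4 mm and again from 53 mm on.
- hood_edge (a point): Near edge of the clear hood, at dock x = 75 mm, y = 0, on its top face (70 mm above the bench; underside 66 mm). The hood covers the lane up to x = 140 mm, so a tool from above reaches only in front of this edge. Behind, the housing is 70 mm high, then 125 mm from x = 170 mm. Grey gate posts: x = -8 to 4 mm, 74 mm apart, 56 mm high.
- stop_zone (a point): Point on the lane floor at dock x = 130 mm: middle of the zone in which the face of the hidden rubber-faced cushion lies. It is set anew each time: the carrier's centre first touches it between x = 82 and 98 mm. It yields about 1 mm per 4 N, up to 10 mm, and creeps back when released. Sliding the carrier takes about 1 N, opening the gate some N more.
- flap_left (a joint): Left orange flap: upright hinge at dock y = 33 mm, panel 32 mm long, 3 mm thick, from 11 to 47 mm above the bench. 0 rad shut, grows inwards (dock +x) to 1.55; never outwards. Sprung shut: 0.7 to 2 N at the tip. It sweeps to x = 35 mm: the carrier's rear must be beyond that, and a tool that is past it is lifted out upwards.
- flap_right (a joint): Right orange flap, mirror image of the left one, hinge at dock y = -33 mm; 0 rad shut, grows inwards up to 1.55.

How it is judged:
By the outcome, as a careful person would: the job done as asked, in the order asked, and still so for the second after the job is handed in, with the robot touching nothing.
It also fails if it takes over 70 s, if anything falls off the work surface, if the arm or the gripper's body presses on something with over 40 N, if the wrist force passes 120 N, or if a joint passes its speed limit or range.

### The arm

A 6-joint arm with a two-finger parallel gripper is mounted at the origin on the work surface. World frame = base frame: x ahead of the robot, y to its left, z up, the work surface at z = 0. Lengths are in m, angles in rad, forces in N, time in s.
With the tool pointing down it reaches from about 0.275 to 0.85 m from the base axis. Payload 19 kg.
Tool frame: the origin (TCP) lies midway between the tips of the shut fingers; the grasp point (between the pads) lies 19 mm behind it (ctrl.grasp_offset is the distance from the TCP to the grasp point, in m); x points along the fingers, y is the direction in which the jaws open and shut, and the axes are right-handed (so a half turn about x gives the same grasp; the last joint's range is limited). The gripper opens to 85 mm and grips with 20 to 120 N. Pads are 22 mm wide; open, the fingers measure 114 mm over their backs; the gripper's body (76 mm by 85 mm) begins 54 mm behind the grasp point. The pads swing forward as they close: fully open they stand 13 mm farther back than shut.
Start: joints at [-1.389, 0.15, 1.437, -0, 1.554, -0.134], TCP at [0.179, -0.547, 0.231] pointing down, gripper open.
Joint ranges: [-2.8, 2.8], [-0.68, 2.1], [0.12, 2.68], [-1.39, 4.53], [0.16, 2.79], [-2.81, 2.81]. Speed limits (rad/s): [1.89, 1.89, 2.22, 3.01, 3.01, 3.01].

### API

Orientations are given as a 3x3 rotation matrix whose columns are the frame's x, y, z axes.
In Python, from rig import monitor, optics, ctrl gives the robot as it stands. The module is installed in compiled form; this text tells all that it offers.
- The arm moves only by the tool apply_moves, never from a script. Its argument "deltas" is a list that holds one entry, the list of rows, each a list of 4 numbers: the shift along the world's x, y, z normalised to -1 to 1, where 1 is 0.3 m, then the turn about the world's z normalised to -1 to 1, where 1 is 360 degrees. A call has 1 to 12 rows; each row shifts and turns the commanded pose from where the row before left it; what a row does not reach is not made up. A row lasts 1/12 s, in which the tool goes at most 41.7 mm and 7.16 degrees, less where a joint would pass 70% of its speed; a pose out of reach is approached as far as the arm can. A call with a number of a shift or a turn outside -1 to 1 is refused whole. A call with a gripper value outside its range is refused whole. "claw" is the closure, from -1 (fully open) to 1 (shut), set as the call begins (left out, the last holds). The fingers move at their own pace and stop on an object; "squeeze" is the grip in N (left out, the last holds). Time passes only in rows, so rows that do not move let the fingers close. It gives the time, the measured TCP pose, the force and the opening at its end, in the units of the state.
- monitor.get_obs(): the state, without advancing time (a new reading comes with each control period).
- optics.camera(name): name is "scene" or "side" or "wrist"; returns a dict with "pixels" (384x512x3 uint8, red, green, blue), "K" (3x3 intrinsics, pixels), "T" (4x4, takes a point from camera to world coordinates). Camera axes: x right, y up, looking along -z (the intrinsics and any distortion apply to the point x, -y, -z); pixel columns grow to the right and rows downward; lengths in m; the calibration is good to about 2 mm. A picture is of the moment at which its call begins. There is no depth.
- ctrl.close_job(): hands the job in, once; it reports no verdict.
The state is a dict: "time_s": time; "qpos": joint angles; "dq": joint speeds; "effort": joint torques, N m; "position": TCP position; "ee_rot": TCP orientation; "force": force on the tool from outside, world axes, zero at the start; "torque": the same for the moment, N m; "finger_gap": finger opening in m.
Only numpy, scipy, OpenCV 4.12 (cv2) and the standard library are available. Lean on these libraries where they do the work, as an engineer would, in place of code of your own. Each camera call takes 0.05 s, during which the arm holds its last target. There are 200 camera calls.

## Working session

There is one attempt and no reset: what is moved stays moved. The work goes in short steps, Python scripts to look and compute and a tool call to move; the robot and the scene stay as the last step left them, time stands still between calls to the robot, and variables do not carry over. Pictures are saved under pics/ and viewed, about 8 in all and at most 12, crops included, and the job is handed in when it is done.

Besides the shell and the picture viewer there is one more tool, called after "Call:" by a JSON object that holds its "fn" and its "kwargs". apply_moves: Moves the arm, as the interface text tells. Its arguments: {"type":"object","properties":{"deltas":{"type":"array","items":{"type":"array","items":{"type":"array","items":{"type":"number"}}}},"claw":{"type":"number"},"squeeze":{"type":"number"}},"required":["deltas"]}

```bash
mkdir -p pics; cat > h.py <<'E'
import numpy as np, cv2
from rig import monitor, optics, ctrl
def ray(c,px):
    K,T=c["K"],c["T"]
    p=np.atleast_2d(np.array(px,float))
    d=np.c_[(p[:,0]-K[0,2])/K[0,0], -(p[:,1]-K[1,2])/K[1,1], -np.ones(len(p))]
    return T[:3,3], d@T[:3,:3].T
def onz(c,px,z):
    o,d=ray(c,px); return o+d*((z-o[2])/d[:,2])[:,None]
def proj(c,P):
    K,T=c["K"],c["T"]; q=(np.atleast_2d(P)-T[:3,3])@T[:3,:3]
    return np.c_[K[0,2]+K[0,0]*q[:,0]/-q[:,2], K[1,2]-K[1,1]*q[:,1]/-q[:,2]]
E
python3 - <<'E'
from h import *
ims=[]
for n in ("scene","side","wrist"):
    c=optics.camera(n); np.savez(f"c_{n}.npz",**c); print(n,c.keys(),c["K"].round(1).tolist(),c["T"].round(3).tolist())
    cv2.imwrite(f"pics/{n}0.png",c["pixels"][:,:,::-1])
print(monitor.get_obs(), ctrl.grasp_offset)
E
```

```text
scene dict_keys(['pixels', 'K', 'T']) [[349.0, 0.0, 257.6], [0.0, 349.0, 190.0], [0.0, 0.0, 1.0]] [[0.432, -0.524, 0.735, 1.157], [0.902, 0.24, -0.359, -0.287], [0.011, 0.817, 0.576, 0.488], [0.0, 0.0, 0.0, 1.0]]
side dict_keys(['pixels', 'K', 'T']) [[378.4, 0.0, 259.9], [0.0, 378.4, 192.8], [0.0, 0.0, 1.0]] [[-0.946, 0.208, -0.248, 0.407], [-0.324, -0.608, 0.725, 0.579], [0.0, 0.766, 0.642, 0.603], [0.0, 0.0, 0.0, 1.0]]
wrist dict_keys(['pixels', 'K', 'T']) [[268.4, 0.0, 256.0], [0.0, 268.4, 192.4], [0.0, 0.0, 1.0]] [[0.311, 0.909, 0.279, 0.251], [-0.95, 0.298, 0.09, -0.522], [-0.002, -0.293, 0.956, 0.373], [0.0, 0.0, 0.0, 1.0]]
{'time_s': 0.15, 'qpos': array([-1.38901275e+00,  1.50853244e-01,  1.43784151e+00, -1.60327094e-05,
        1.55379830e+00, -1.33999237e-01]), 'dq': array([-0.0026749 , -0.00097799, -0.00171937,  0.00045312,  0.00153896,
        0.00071731]), 'effort': array([ 2.30763180e-03, -7.13383055e+01, -5.71040547e+01, -2.00567129e-04,
        7.15509945e-03,  1.89241126e-05]), 'position': array([ 0.17851587, -0.54639554,  0.23084542]), 'ee_rot': array([[-1.78544269e-04,  3.10560859e-01, -9.50553481e-01],
       [ 8.82666195e-04, -9.50553077e-01, -3.10560892e-01],
       [-9.99999595e-01, -8.94470292e-04, -1.04405767e-04]]), 'force': array([ 1.21983555,  0.05910342, -0.5359591 ]), 'torque': array([0.00460538, 0.030746  , 0.04389211]), 'finger_gap': 0.08502196825790852} 0.0187
```

View pics/scene0.png

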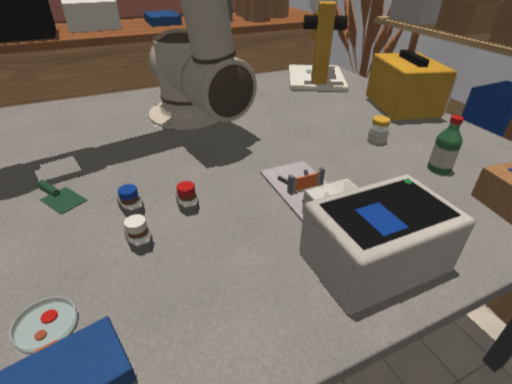

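View pics/side0.png

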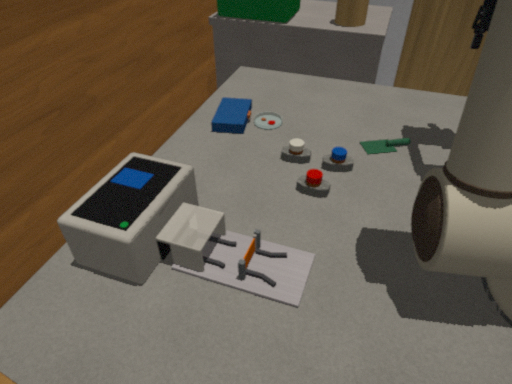

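Scene view: blue cap at about (129,192), red (187,190), white (136,227), dock gate at (306,183). Side view: blue cap (339,155), red (314,178), white (297,146), dock posts at about (257,238) and (242,267).

```bash
python3 - <<'E'
from h import *
C={n:dict(np.load(f"c_{n}.npz")) for n in("scene","side")}
a=cv2.resize(C["side"]["pixels"][215:305,150:330],None,fx=4.4,fy=4.4,interpolation=cv2.INTER_CUBIC)[:380]
b=cv2.resize(C["side"]["pixels"][135:205,275:365],None,fx=3,fy=3,interpolation=cv2.INTER_CUBIC)
d=cv2.resize(C["scene"]["pixels"][155:225,255:355],None,fx=3,fy=3,interpolation=cv2.INTER_CUBIC)
im=np.zeros((600,800,3),np.uint8); im[:a.shape[0],:a.shape[1]]=a[:,:800]; im[385:595,:270]=b; im[385:595,280:580]=d
cv2.imwrite("pics/crop1.png",im[:,:,::-1])
def blob(c,lo,hi,roi):
    x0,y0,x1,y1=roi; h=cv2.cvtColor(c["pixels"],cv2.COLOR_RGB2HSV); m=cv2.inRange(h,np.array(lo),np.array(hi))[y0:y1,x0:x1]
    n,_,s,cc=cv2.connectedComponentsWithStats(m); i=1+s[1:,4].argmax(); print(s[i],cc[i]+[x0,y0]); return cc[i]+[x0,y0]
for n,r in(("scene",(100,170,150,215)),("side",(325,140,355,172))):
    p=blob(C[n],(100,120,50),(130,255,255),r); print(n,onz(C[n],p,.044),onz(C[n],p,.048))
for n,r in(("scene",(285,160,330,200)),("side",(235,225,270,275))):
    p=blob(C[n],(3,150,80),(18,255,255),r); print(n,onz(C[n],p,.029))
E
```

```text
[ 18  15  19  15 236] [127.22881356 191.86440678]
scene [[ 0.47883802 -0.27141854  0.044     ]] [[ 0.48494809 -0.27156025  0.048     ]]
[  7   7  15  13 163] [338.7607362  153.11042945]
side [[ 0.47933229 -0.27202725  0.044     ]] [[ 0.47881496 -0.26593165  0.048     ]]
[ 11  14  22  16 234] [306.23076923 181.36324786]
scene [[0.58768584 0.11913858 0.029     ]]
[  9  13  11  29 135] [249.58518519 252.14074074]
side [[0.58843811 0.11213034 0.029     ]]
```

View pics/crop1.png

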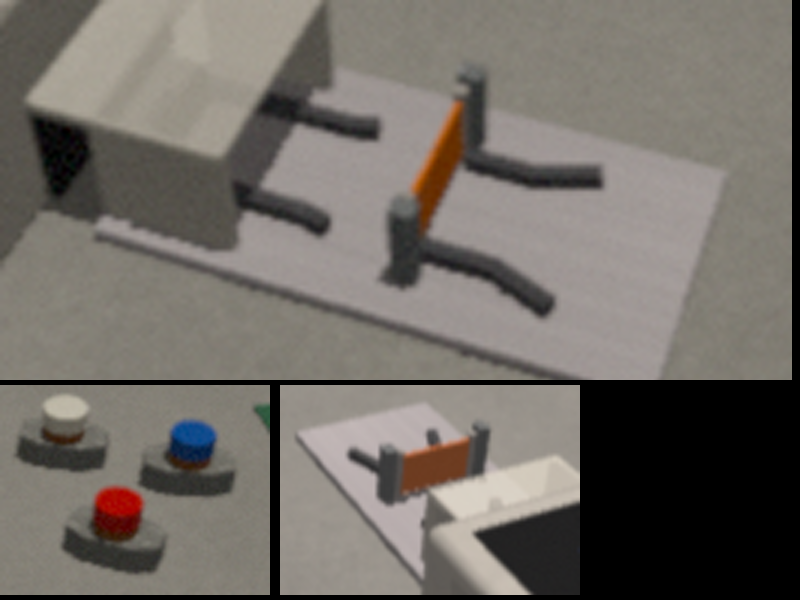

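```bash
python3 - <<'E'
from h import *
c=dict(np.load("c_side.npz"))
f=lambda p:np.array(p,float)/4.4+[150-.4,215-.4]
P=onz(c,f([(340,68),(725,172),(660,378),(97,222)]),.008); print(P.round(4))
d=P[0]-P[1];print("far edge dir",np.degrees(np.arctan2(d[1],d[0])))
d=P[3]-P[2];print("near edge dir",np.degrees(np.arctan2(d[1],d[0])), np.linalg.norm(P[1]-P[2]))
d=P[2]-P[1];print("front",np.degrees(np.arctan2(d[1],d[0])))
print("posts top",onz(c,f([(474,70),(404,200)]),.056).round(4))
g=lambda p:np.array(p,float)/3+[275-.3,135-.3]
Q=onz(c,g([(142,90),(236,95)])-g([0,385])+g([0,385]),.025)
E1=onz(c,np.array([(141,463-385),(235,468-385)])/3+[274.7,134.7],.025);d=E1[1]-E1[0];print(E1.round(4),np.linalg.norm(d),np.degrees(np.arctan2(d[1],d[0])))
E
```

```text
[[0.6639 0.0516 0.008 ]
 [0.4679 0.0558 0.008 ]
 [0.4689 0.1742 0.008 ]
 [0.7303 0.177  0.008 ]]
far edge dir -1.2393576979217007
near edge dir 0.6209630167189725 0.11837189591628505
front 89.51094303447636
posts top [[0.5848 0.0755 0.056 ]
 [0.5876 0.1571 0.056 ]]
[[ 0.5183 -0.2507  0.025 ]
 [ 0.4388 -0.27    0.025 ]] 0.08177142410345506 -166.39196339118698
```

Call:
{"fn": "apply_moves", "kwargs": {"deltas": [[[0.08, 0.08, 0, -0.0014], [0.1, 0.095, 0, -0.0014], [0.1, 0.095, 0, -0.0014], [0.1, 0.095, 0, -0.0014], [0.1, 0.095, 0, -0.0014], [0.1, 0.095, 0, -0.0014], [0.1, 0.095, 0, -0.0014], [0.1, 0.095, 0, -0.0014], [0.1, 0.095, 0, -0.0014], [0.1, 0.08, 0, -0.0014], [0, 0, 0, 0], [0, 0, 0, 0]]], "claw": -1}}

```text
time_s: 1.15
position: [0.4736, -0.269, 0.2309]
ee_rot: [[-0.001, 0.229, -0.973], [0.001, -0.973, -0.229], [-1.0, -0.001, 0.0]]
force: [-0.5, -0.5, -0.1]
finger_gap: 0.0852
```

```bash
python3 - <<'E'
from h import *
c=optics.camera("wrist"); np.savez("c_w1.npz",**c); cv2.imwrite("pics/w1.png",c["pixels"][:,:,::-1])
o=monitor.get_obs();print(o["time_s"],o["position"],o["ee_rot"][:,1],c["T"].round(3).tolist())
print(proj(c,[[.479,-.2715,.053],[.588,.115,.008]]))
E
```

```text
1.2 [ 0.47273538 -0.27008514  0.23091723] [ 2.27528250e-01 -9.73771356e-01 -4.92391316e-04] [[0.229, 0.93, 0.286, 0.548], [-0.973, 0.22, 0.066, -0.251], [-0.001, -0.293, 0.956, 0.373], [0.0, 0.0, 0.0, 1.0]]
[[259.94343974 171.33585609]
 [-40.36832785  -0.32729294]]
```

View pics/w1.png

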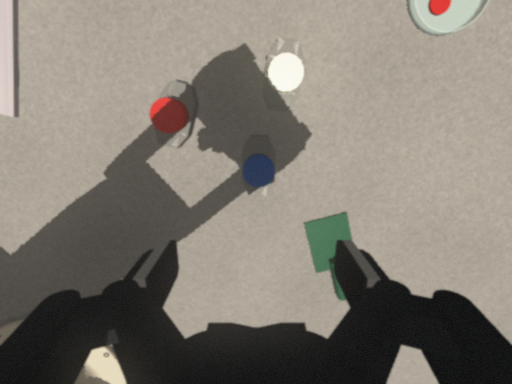

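Wrist view: blue cap at (258,170), in shadow, red (169,114), white (286,71). I'll enhance the carrier crop to get its yaw.

```bash
python3 - <<'E'
from h import *
c=dict(np.load("c_w1.npz")); i=c["pixels"][120:220,210:310].astype(float)
i=255*(np.clip(i/140,0,1))**.6
cv2.imwrite("pics/w1c.png",cv2.resize(i.astype(np.uint8)[:,:,::-1],None,fx=6,fy=6,interpolation=cv2.INTER_CUBIC))
h=cv2.cvtColor(c["pixels"],cv2.COLOR_RGB2HSV); m=cv2.inRange(h,(100,120,20),(130,255,255))[140:200,230:290]
p=np.argwhere(m)[:,::-1]+[230,140]; q=cv2.minEnclosingCircle(p.astype(np.float32)); print(q,onz(c,q[0],.053))
E
```

```text
((258.0, 169.5), 14.326648712158203) [[ 0.48067575 -0.26866495  0.053     ]]
```

View pics/w1c.png

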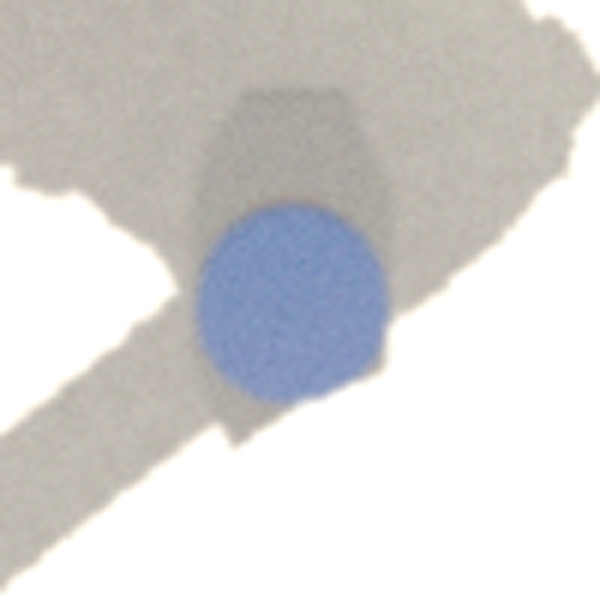

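Call:
{"fn": "apply_moves", "kwargs": {"deltas": [[[0.024, 0, -0.08, 0], [0, 0, -0.1, 0], [0, 0, -0.1, 0], [0, 0, -0.1, 0], [0, 0, -0.1, 0], [0, 0, -0.08, 0], [0, 0, -0.06, 0], [0, 0, -0.04, 0], [0, 0, -0.024, 0], [0, 0, 0, 0], [0, 0, 0, 0]]]}}

```text
time_s: 2.12
position: [0.4798, -0.2711, 0.0267]
ee_rot: [[0.0, 0.225, -0.974], [-0.0, -0.974, -0.225], [-1.0, 0.0, -0.0]]
force: [0.3, -0.5, 0.3]
finger_gap: 0.0854
```

Call:
{"fn": "apply_moves", "kwargs": {"deltas": [[[0, 0, 0, 0], [0, 0, 0, 0], [0, 0, 0, 0], [0, 0, 0, 0], [0, 0, 0, 0], [0, 0, 0, 0], [0, 0, 0, 0], [0, 0, 0, 0], [0, 0, 0, 0], [0, 0, 0, 0], [0, 0, 0, 0], [0, 0, 0, 0]]], "claw": 1, "squeeze": 30}}

```text
time_s: 3.12
position: [0.48, -0.2707, 0.0267]
ee_rot: [[0.001, 0.226, -0.974], [-0.001, -0.974, -0.226], [-1.0, 0.001, -0.001]]
force: [-1.2, 0.8, 5.4]
finger_gap: 0.0391
```

Call:
{"fn": "apply_moves", "kwargs": {"deltas": [[[0, 0, 0.02, 0], [0, 0, 0.06, 0], [0, 0, 0.1, 0], [0, 0, 0.1, 0], [0, 0, 0.1, 0], [0, 0, 0.1, 0], [0, 0, 0.04, 0], [0, 0, 0, 0]]]}}

```text
time_s: 3.78
position: [0.4806, -0.2711, 0.1853]
ee_rot: [[0.004, 0.226, -0.974], [-0.003, -0.974, -0.226], [-1.0, 0.004, -0.003]]
force: [0.4, 0.1, -2.1]
finger_gap: 0.0392
```

Call:
{"fn": "apply_moves", "kwargs": {"deltas": [[[0, 0.06, 0, 0], [0, 0.1, 0, -0.004], [0, 0.11, 0, -0.004], [0, 0.11, 0, -0.004], [0, 0.11, 0, -0.004], [0, 0.11, 0, -0.004], [0, 0.11, 0, -0.004], [0, 0.11, 0, -0.004], [0, 0.11, 0, -0.004], [0, 0.06, 0, -0.004], [0, 0, 0, 0], [0, 0, 0, 0]]]}}

```text
time_s: 4.78
position: [0.4792, 0.0273, 0.1807]
ee_rot: [[-0.002, 0.004, -1.0], [0.0, -1.0, -0.004], [-1.0, -0.0, 0.002]]
force: [-0.0, -0.6, -1.7]
finger_gap: 0.039
```

```bash
python3 - <<'E'
from h import *
o=monitor.get_obs();print(o["time_s"],o["position"],o["ee_rot"][:,1],o["force"],o["finger_gap"])
ims=[]
c=optics.camera("wrist"); np.savez("c_w2.npz",**c)
s=optics.camera("side"); np.savez("c_s2.npz",**s)
im=np.zeros((600,640,3),np.uint8); im[:384,:512]=c["pixels"]
u,v=proj(s,o["position"])[0].astype(int);print(u,v)
k=s["pixels"][max(v-35,0):v+35,max(u-50,0):u+50]; k=cv2.resize(k,None,fx=3,fy=3); k=k[:214]; im[386:386+k.shape[0],:k.shape[1]]=k
cv2.imwrite("pics/w2.png",im[:,:,::-1])
E
```

```text
4.7833 [0.47918362 0.02729292 0.18066608] [ 3.90454497e-03 -9.99992361e-01 -1.80066847e-04] [-0.02746487 -0.62075291 -1.66350199] 0.039040436989855536
320 177
```

View pics/w2.png

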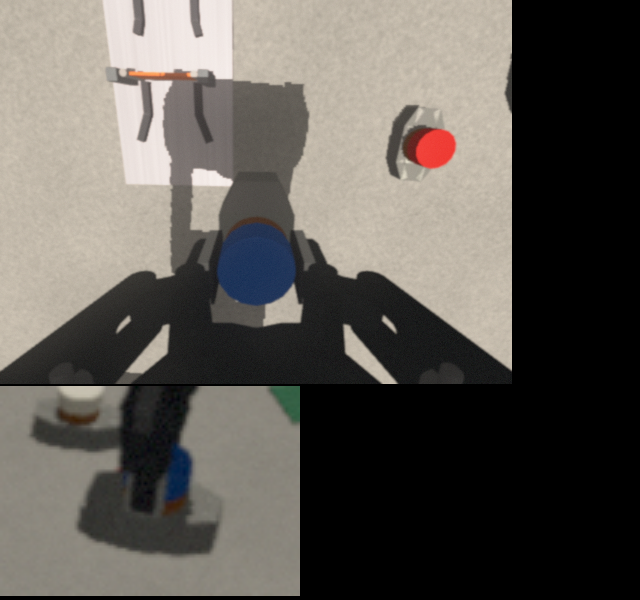

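Wrist view: carrier held straight between the pads; lane front corners (126,184) and (233,186), posts' tops about (113,74) and (205,75). Measuring the dock.

```bash
python3 - <<'E'
from h import *
c=dict(np.load("c_w2.npz")); 
px=c["pixels"]
A=onz(c,[(126.5,184),(233,186),(232.5,20),(105,8)],.008);print(A.round(4))
for a,b in((0,1),(1,2),(0,3)):
    d=A[b]-A[a];print(np.degrees(np.arctan2(d[1],d[0])).round(2),np.linalg.norm(d).round(4))
h=cv2.cvtColor(px,cv2.COLOR_RGB2HSV);m=cv2.inRange(h,(3,140,80),(18,255,255))[50:100,90:230]
p=np.argwhere(m)[:,::-1]+[90,50];print(cv2.minAreaRect(p.astype(np.float32)))
# strip inner ends near the gate (top z .016): front ends & straight parts
S=onz(c,[(139.5,138),(150,140),(205,142),(213,139),(141,95),(152,95),(195,95),(204,95),(143,34),(191,36),(201,36),(134,34)],.016);print(S.round(4))
print("pt",onz(c,[(107,69),(118,69),(199,70),(212,69)],.056).round(4))
P=onz(c,[(238,173),(277,173)],.16);print("carrier end",P.round(4))
cr=px[0:190,95:240]; 
cv2.imwrite("pics/w2c.png",cv2.resize(cr,None,fx=3.1,fy=3.1,interpolation=cv2.INTER_CUBIC)[:,:,::-1])
s=dict(np.load("c_s2.npz"));
E
```

```text
[[0.468  0.1863 0.008 ]
 [0.466  0.0567 0.008 ]
 [0.6429 0.0535 0.008 ]
 [0.6531 0.1826 0.008 ]]
-90.86 0.1297
-1.04 0.1769
-1.16 0.1851
((159.0, 74.0), (4.0, 60.0), 90.0)
[[0.5241 0.1602 0.016 ]
 [0.5219 0.1486 0.016 ]
 [0.5199 0.0866 0.016 ]
 [0.5233 0.0774 0.016 ]
 [0.5697 0.153  0.016 ]
 [0.5698 0.1411 0.016 ]
 [0.57   0.0948 0.016 ]
 [0.57   0.0851 0.016 ]
 [0.628  0.1438 0.016 ]
 [0.6264 0.0953 0.016 ]
 [0.6264 0.0851 0.016 ]
 [0.6279 0.153  0.016 ]]
pt [[0.5901 0.1651 0.056 ]
 [0.5901 0.1551 0.056 ]
 [0.5896 0.0812 0.056 ]
 [0.5905 0.0693 0.056 ]]
carrier end [[0.5175 0.0399 0.16  ]
 [0.5176 0.0156 0.16  ]]
```

View pics/w2c.png

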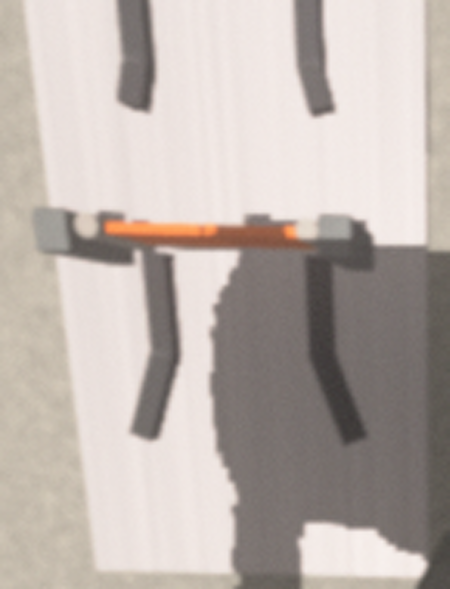

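Call:
{"fn": "apply_moves", "kwargs": {"deltas": [[[0.03, 0.06, 0, -0.003], [0.04, 0.1, 0, 0], [0.04, 0.1, 0, 0], [0.02, 0.048, 0, 0], [0, 0, -0.06, 0], [0, 0, -0.1, 0], [0, 0, -0.1, 0], [0, 0, -0.1, 0], [0, 0, -0.06, 0], [0, 0, -0.03, 0], [0, 0, -0.01, 0], [0, 0, 0, 0]]]}}

```text
time_s: 5.88
position: [0.5189, 0.1183, 0.044]
ee_rot: [[-0.0, -0.018, -1.0], [0.0, -1.0, 0.018], [-1.0, -0.0, 0.0]]
force: [0.1, -0.0, -1.3]
finger_gap: 0.0392
```

Call:
{"fn": "apply_moves", "kwargs": {"deltas": [[[0, 0, 0, 0], [0, 0, -0.005, 0], [0, 0, -0.005, 0], [0, 0, 0, 0], [0, 0, 0, 0]]]}}

```text
time_s: 6.3
position: [0.5189, 0.1189, 0.0414]
ee_rot: [[0.0, -0.017, -1.0], [0.0, -1.0, 0.017], [-1.0, -0.0, -0.0]]
force: [-0.1, 0.1, -1.4]
finger_gap: 0.0389
```

Call:
{"fn": "apply_moves", "kwargs": {"deltas": [[[0, 0.003, -0.005, 0], [0, 0, -0.005, 0], [0, 0, -0.005, 0], [0, 0, 0, 0], [0, 0, 0, 0], [0, 0, 0, 0]]]}}

```text
time_s: 6.8
position: [0.5188, 0.1198, 0.0366]
ee_rot: [[-0.0, -0.017, -1.0], [0.0, -1.0, 0.017], [-1.0, -0.0, 0.0]]
force: [-0.9, 0.1, -2.1]
finger_gap: 0.0391
```

Call:
{"fn": "apply_moves", "kwargs": {"deltas": [[[0, 0, -0.003, 0], [0, 0, 0, 0], [0, 0, 0, 0], [0, 0, 0, 0]]]}}

```text
time_s: 7.13
position: [0.5187, 0.1198, 0.0357]
ee_rot: [[-0.0, -0.017, -1.0], [0.0, -1.0, 0.017], [-1.0, -0.0, 0.0]]
force: [1.4, 0.2, -2.2]
finger_gap: 0.039
```

Call:
{"fn": "apply_moves", "kwargs": {"deltas": [[[0, 0, -0.003, 0], [0, 0, 0, 0], [0, 0, 0, 0], [0, 0, 0, 0]]]}}

```text
time_s: 7.47
position: [0.5188, 0.1198, 0.0348]
ee_rot: [[0.0, -0.017, -1.0], [0.0, -1.0, 0.017], [-1.0, -0.0, -0.0]]
force: [0.2, 0.7, 0.8]
finger_gap: 0.0389
```

Call:
{"fn": "apply_moves", "kwargs": {"deltas": [[[0, 0, -0.003, 0], [0, 0, 0, 0], [0, 0, 0, 0], [0, 0, 0, 0]]]}}

```text
time_s: 7.8
position: [0.5189, 0.1199, 0.0347]
ee_rot: [[0.001, -0.017, -1.0], [0.0, -1.0, 0.017], [-1.0, -0.0, -0.001]]
force: [-4.5, 1.3, 12.9]
finger_gap: 0.0392
```

Call:
{"fn": "apply_moves", "kwargs": {"deltas": [[[0, 0, 0, 0], [0, 0, 0, 0], [0, 0, 0, 0], [0, 0, 0, 0], [0, 0, 0, 0], [0, 0, 0, 0], [0, 0, 0, 0], [0, 0, 0, 0]]], "claw": -1}}

```text
time_s: 8.47
position: [0.5187, 0.1198, 0.0338]
ee_rot: [[-0.0, -0.017, -1.0], [0.0, -1.0, 0.017], [-1.0, -0.0, 0.0]]
force: [0.3, -0.0, -1.0]
finger_gap: 0.0851
```

Call:
{"fn": "apply_moves", "kwargs": {"deltas": [[[0, 0, 0.02, 0], [0, 0, 0.06, 0], [0, 0, 0.1, 0], [0, 0, 0.1, 0], [-0.04, 0, 0.05, 0], [-0.1, 0, 0, 0], [-0.1, 0, 0, 0], [-0.04, 0, 0, 0], [0, 0, 0, 0], [0, 0, 0, 0]]]}}

```text
time_s: 9.3
position: [0.4348, 0.1198, 0.1337]
ee_rot: [[0.002, -0.017, -1.0], [0.0, -1.0, 0.017], [-1.0, -0.0, -0.002]]
force: [0.9, -0.2, -0.4]
finger_gap: 0.0852
```

```bash
python3 - <<'E'
from h import *
o=monitor.get_obs();print(o["time_s"],o["position"],o["ee_rot"][:,1],o["force"],o["finger_gap"])
c=optics.camera("wrist"); np.savez("c_w3.npz",**c)
s=optics.camera("side"); np.savez("c_s3.npz",**s)
im=np.zeros((600,640,3),np.uint8); im[:384,:512]=c["pixels"]
k=s["pixels"][220:290,220:330]; im[386:596,:330]=cv2.resize(k,None,fx=3,fy=3,interpolation=cv2.INTER_CUBIC)
cv2.imwrite("pics/w3.png",im[:,:,::-1])
h=cv2.cvtColor(c["pixels"],cv2.COLOR_RGB2HSV); m=cv2.inRange(h,(100,120,20),(130,255,255))[:320]
n,l,st,cc=cv2.connectedComponentsWithStats(m); i=1+st[1:,4].argmax(); print(st[i],cc[i],onz(c,cc[i],.061))
E
```

```text
9.3 [0.43480249 0.11982269 0.13367641] [-1.70262261e-02 -9.99855011e-01 -2.53136733e-04] [ 0.86700762 -0.15652597 -0.37826035] 0.08520692694458289
[231  95  46  33 976] [253.85758197 111.82581967] [[0.50951026 0.12154737 0.061     ]]
```

View pics/w3.png

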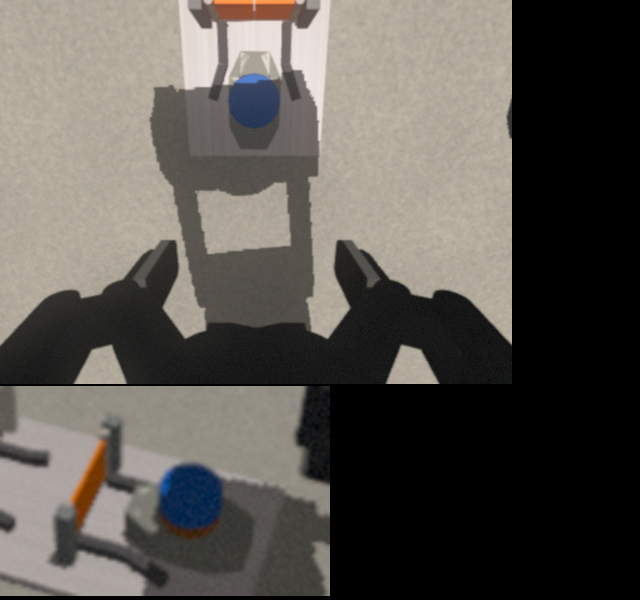

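Carrier stands upright and centred on the lane before the gate, released. Now close the jaws and come down behind it.

Call:
{"fn": "apply_moves", "kwargs": {"deltas": [[[0, 0.003, 0, 0], [0, 0, -0.06, 0], [0, 0, -0.1, 0], [0, 0, -0.1, 0], [0, 0, -0.07, 0], [0, 0, -0.04, 0], [0, 0, -0.016, 0], [0, 0, 0, 0], [0, 0, 0, 0], [0, 0, 0, 0], [0, 0, 0, 0], [0, 0, 0, 0]]], "claw": 1}}

```text
time_s: 10.4
position: [0.4352, 0.1207, 0.0178]
ee_rot: [[0.001, -0.017, -1.0], [0.0, -1.0, 0.017], [-1.0, -0.0, -0.001]]
force: [-0.1, 0.1, -0.7]
finger_gap: 0.0001
```

Call:
{"fn": "apply_moves", "kwargs": {"deltas": [[[0.02, 0, 0, 0], [0.02, 0, 0, 0], [0.02, -0.001, 0, 0], [0.02, 0, 0, 0], [0.01, 0, 0, 0], [0.01, 0, 0, 0], [0.01, -0.001, 0, 0], [0.01, 0, 0, 0], [0, 0, 0, 0]]]}}

```text
time_s: 11.15
position: [0.4712, 0.12, 0.017]
ee_rot: [[0.0, -0.017, -1.0], [0.0, -1.0, 0.017], [-1.0, -0.0, -0.0]]
force: [0.5, -0.1, 0.3]
finger_gap: 0.0
```

Call:
{"fn": "apply_moves", "kwargs": {"deltas": [[[0.02, 0, 0, 0], [0.02, -0.001, 0, 0], [0.02, 0, 0, 0], [0.02, 0, 0, 0], [0.02, -0.001, 0, 0], [0.02, 0, 0, 0], [0.02, 0, 0, 0]]]}}

```text
time_s: 11.73
position: [0.5125, 0.1195, 0.017]
ee_rot: [[-0.002, -0.017, -1.0], [0.0, -1.0, 0.017], [-1.0, -0.0, 0.002]]
force: [-12.4, -0.5, 9.0]
finger_gap: 0.0002
```

Call:
{"fn": "apply_moves", "kwargs": {"deltas": [[[0.02, 0, 0, 0], [0.02, -0.001, 0, 0], [0.02, 0, 0, 0], [0.02, 0, 0, 0], [0.02, -0.001, 0, 0]]]}}

```text
time_s: 12.15
position: [0.5426, 0.1189, 0.017]
ee_rot: [[-0.002, -0.017, -1.0], [0.0, -1.0, 0.017], [-1.0, -0.0, 0.002]]
force: [-10.0, 0.1, 8.2]
finger_gap: 0.0
```

```bash
python3 - <<'E'
from h import *
o=monitor.get_obs();print(o["time_s"],o["position"],o["force"])
s=optics.camera("side"); c=optics.camera("scene")
im=np.zeros((600,560,3),np.uint8)
im[:300,:500]=cv2.resize(s["pixels"][215:290,200:325],None,fx=4,fy=4,interpolation=cv2.INTER_CUBIC)
im[300:600,:500]=cv2.resize(c["pixels"][140:215,245:370],None,fx=4,fy=4,interpolation=cv2.INTER_CUBIC)
cv2.imwrite("pics/p1.png",im[:,:,::-1])
E
```

```text
12.15 [0.542582   0.11892813 0.01696889] [-9.96218184  0.11665809  8.18473912]
```

View pics/p1.png

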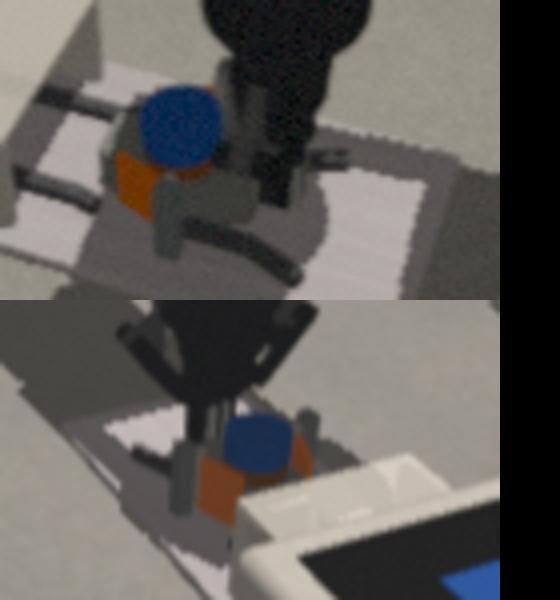

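The carrier is upright, halfway through with the flaps swinging inwards. Pause to read the static force.

Call:
{"fn": "apply_moves", "kwargs": {"deltas": [[[0, 0, 0, 0], [0, 0, 0, 0], [0, 0, 0, 0]]]}}

```text
time_s: 12.5
position: [0.5429, 0.1189, 0.0171]
ee_rot: [[0.0, -0.017, -1.0], [0.0, -1.0, 0.017], [-1.0, -0.0, -0.0]]
force: [-0.1, 1.0, 0.1]
finger_gap: -0.0003
```

Call:
{"fn": "apply_moves", "kwargs": {"deltas": [[[0.01, 0, 0, 0], [0.01, 0, 0, 0], [0.01, -0.001, 0, 0], [0.01, 0, 0, 0]]]}}

```text
time_s: 12.83
position: [0.5549, 0.1185, 0.017]
ee_rot: [[-0.0, -0.017, -1.0], [0.0, -1.0, 0.017], [-1.0, -0.0, 0.0]]
force: [-3.2, -0.2, 1.2]
finger_gap: -0.0
```

Call:
{"fn": "apply_moves", "kwargs": {"deltas": [[[0.01, 0, 0, 0], [0.01, 0, 0, 0], [0.01, -0.001, 0, 0], [0.01, 0, 0, 0], [0.01, 0, 0, 0], [0.01, 0, 0, 0], [0.01, 0, 0, 0], [0.01, -0.001, 0, 0], [0.01, 0, 0, 0]]]}}

```text
time_s: 13.58
position: [0.5821, 0.1179, 0.017]
ee_rot: [[0.0, -0.017, -1.0], [0.0, -1.0, 0.017], [-1.0, -0.0, -0.0]]
force: [-2.6, -0.2, -0.1]
finger_gap: -0.0001
```

Call:
{"fn": "apply_moves", "kwargs": {"deltas": [[[0.01, 0, 0, 0], [0.01, 0, 0, 0], [0.01, -0.001, 0, 0], [0.01, 0, 0, 0], [0.01, 0, 0, 0], [0.01, 0, 0, 0], [0.01, -0.001, 0, 0], [0.01, 0, 0, 0], [0.01, 0, 0, 0]]]}}

```text
time_s: 14.33
position: [0.6088, 0.1173, 0.017]
ee_rot: [[-0.001, -0.017, -1.0], [0.0, -1.0, 0.017], [-1.0, -0.0, 0.001]]
force: [-2.7, 0.7, -0.8]
finger_gap: 0.0004
```

Call:
{"fn": "apply_moves", "kwargs": {"deltas": [[[0.004, 0, 0, 0], [0.004, 0, 0, 0], [0.004, 0, 0, 0], [0.004, 0, 0, 0], [0.004, 0, 0, 0], [0.004, 0, 0, 0], [0.004, 0, 0, 0], [0, 0, 0, 0]]]}}

```text
time_s: 15.0
position: [0.6174, 0.1174, 0.0171]
ee_rot: [[0.0, -0.017, -1.0], [0.0, -1.0, 0.017], [-1.0, -0.0, -0.0]]
force: [-1.6, -0.1, -0.2]
finger_gap: -0.0
```

Call:
{"fn": "apply_moves", "kwargs": {"deltas": [[[0.004, 0, 0, 0], [0.004, 0, 0, 0], [0.004, -0.001, 0, 0], [0, 0, 0, 0]]]}}

```text
time_s: 15.33
position: [0.6209, 0.1171, 0.0171]
ee_rot: [[-0.0, -0.017, -1.0], [0.0, -1.0, 0.017], [-1.0, -0.0, 0.0]]
force: [-3.2, 0.5, 0.1]
finger_gap: -0.0002
```

Call:
{"fn": "apply_moves", "kwargs": {"deltas": [[[0.004, 0, 0, 0], [0, 0, 0, 0], [0, 0, 0, 0]]]}}

```text
time_s: 15.58
position: [0.6216, 0.1171, 0.0171]
ee_rot: [[-0.001, -0.017, -1.0], [0.0, -1.0, 0.017], [-1.0, -0.0, 0.001]]
force: [-7.3, 0.5, 3.4]
finger_gap: 0.0003
```

Call:
{"fn": "apply_moves", "kwargs": {"deltas": [[[0.004, 0, 0, 0], [0, 0, 0, 0], [0, 0, 0, 0]]]}}

```text
time_s: 15.83
position: [0.6223, 0.1171, 0.0171]
ee_rot: [[-0.002, -0.017, -1.0], [0.0, -1.0, 0.017], [-1.0, -0.0, 0.002]]
force: [-11.3, 0.4, 6.8]
finger_gap: -0.0001
```

Call:
{"fn": "apply_moves", "kwargs": {"deltas": [[[0, 0, 0, 0], [0, 0, 0, 0], [0, 0, 0, 0], [0, 0, 0, 0]]]}}

```text
time_s: 16.17
position: [0.6223, 0.1171, 0.0171]
ee_rot: [[-0.002, -0.017, -1.0], [0.0, -1.0, 0.017], [-1.0, 0.0, 0.002]]
force: [-12.1, 1.4, 7.2]
finger_gap: 0.0001
```

```bash
python3 -c "
from h import *
for _ in range(4):
    optics.camera('side'); o=monitor.get_obs(); print(o['time_s'],o['force'].round(2),o['position'].round(4))"
```

```text
16.2167 [-13.43   1.29   6.13] [0.6223 0.1171 0.0171]
16.2667 [-11.94   0.23   7.28] [0.6223 0.1171 0.0171]
16.3167 [-12.21   0.71   6.68] [0.6223 0.1171 0.0171]
16.3667 [-11.77  -0.06   7.58] [0.6223 0.1171 0.0171]
```

Call:
{"fn": "apply_moves", "kwargs": {"deltas": [[[0, 0, 0, 0], [0, 0, 0, 0], [0, 0, 0, 0], [0, 0, 0, 0], [0, 0, 0, 0], [-0.003, 0, 0, 0], [-0.004, 0, 0, 0], [-0.004, 0, 0, 0], [-0.004, 0, 0, 0], [-0.004, 0, 0, 0], [0, 0, 0, 0], [0, 0, 0, 0]]]}}

```text
time_s: 17.37
position: [0.6175, 0.117, 0.0171]
ee_rot: [[0.0, -0.017, -1.0], [0.0, -1.0, 0.017], [-1.0, -0.0, -0.0]]
force: [0.1, 0.4, 0.3]
finger_gap: -0.0003
```

Call:
{"fn": "apply_moves", "kwargs": {"deltas": [[[0, 0, 0, 0], [0, 0, 0, 0], [0, 0, 0, 0], [0, 0, 0, 0], [0, 0, 0, 0], [0, 0, 0, 0]]]}}

```text
time_s: 17.87
position: [0.6175, 0.1171, 0.0171]
ee_rot: [[0.0, -0.017, -1.0], [0.0, -1.0, 0.017], [-1.0, -0.0, -0.0]]
force: [0.4, 0.3, -0.9]
finger_gap: 0.0002
```

Call:
{"fn": "apply_moves", "kwargs": {"deltas": [[[-0.005, 0, 0, 0], [-0.003, 0, 0, 0], [0, 0, 0.01, 0], [0, 0, 0.02, 0], [0, 0, 0.03, 0], [0, 0, 0.04, 0], [0, 0, 0.06, 0], [0, 0, 0.08, 0], [0, 0, 0.1, 0], [0, 0, 0.1, 0], [-0.06, 0, 0.1, 0], [-0.1, 0, 0.06, 0]]]}}

```text
time_s: 18.87
position: [0.5684, 0.1169, 0.2012]
ee_rot: [[0.004, -0.018, -1.0], [0.0, -1.0, 0.018], [-1.0, -0.0, -0.004]]
force: [0.7, 0.1, 1.7]
finger_gap: 0.0002
```

Call:
{"fn": "apply_moves", "kwargs": {"deltas": [[[-0.1, 0, 0, 0], [-0.1, 0, 0, 0], [-0.1, 0, 0, 0], [-0.1, 0, 0, 0], [-0.05, 0, 0, 0], [0, 0, 0, 0], [0, 0, 0, 0], [0, 0, 0, 0], [0, 0, 0, 0]]]}}

```text
time_s: 19.62
position: [0.4327, 0.117, 0.1974]
ee_rot: [[0.0, -0.017, -1.0], [0.0, -1.0, 0.017], [-1.0, -0.0, -0.0]]
force: [-0.3, -0.2, 0.3]
finger_gap: -0.0001
```

```bash
python3 - <<'E'
from h import *
o=monitor.get_obs();print(o["time_s"],o["position"],o["force"])
s=optics.camera("side"); c=optics.camera("scene"); w=optics.camera("wrist"); np.savez("c_s4.npz",**s)
im=np.zeros((600,800,3),np.uint8)
im[:300,:500]=cv2.resize(s["pixels"][210:285,175:300],None,fx=4,fy=4,interpolation=cv2.INTER_CUBIC)
im[300:600,:500]=cv2.resize(c["pixels"][140:215,245:370],None,fx=4,fy=4,interpolation=cv2.INTER_CUBIC)
im[:225,500:]=cv2.resize(w["pixels"],(300,225))
cv2.imwrite("pics/p2.png",im[:,:,::-1])
E
```

```text
19.6167 [0.43272189 0.11700738 0.1974111 ] [-0.30623168 -0.23417257  0.30515016]
```

View pics/p2.png

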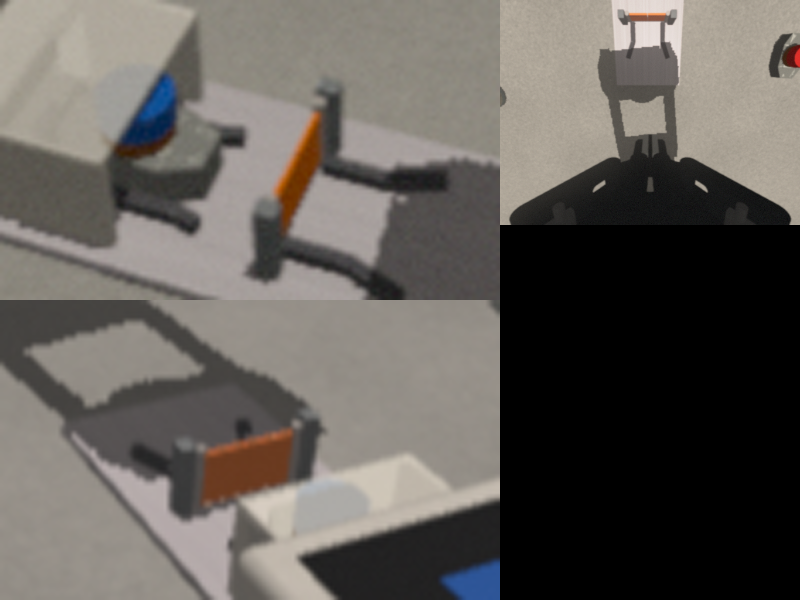

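Both flaps are shut, the carrier stands upright partly under the hood, and the tool is clear.

```bash
python3 -c "
from h import *
print(ctrl.close_job())"
```

```text
the job is handed in; nothing more can be done
None
```

The blue-capped carrier is home in the dock, and I handed the job in at about 20 s of the 70 s allowed.

- **Placing:** I gripped the carrier by its cap and set it down at the lane entry. I let go, and the pictures showed it upright and centred.
- **Pushing:** With the jaws shut I pushed it from behind through the gate. The cushion was first felt at about 83–84 mm (carrier centre, dock x). The highest push I read was 13.4 N while pressing, with readings only between moves. On the fast stretch before the gate I read about 12 N, which fell to 3 N at lower speed.
- **Pressing home:** I held about 12 N (readings of 11.3 to 13.4 N) for roughly a second, backed off about 8 mm in two small steps, and lifted the tool straight up.
- **Last checks:** The final pictures showed both flaps shut and the carrier upright partly under the hood. The tool was clear with about 0 N on it, and I moved nothing else.

There was one small disagreement. The first camera estimate of the dock's heading was 0°, with its origin at y = 0.115 m, and the closer wrist view gave -1° and 0.119 m. I used the wrist values. During the press, an upward force of about 7 N on the tool accompanied the push. It went away as I drew back.

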